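Close a mould and hook its safety strap

TASK

Close the small aluminium mould for storage: push the loose half along its bed until it meets the fixed half fully, face to face, then swing the dark steel safety strap across by its upright peg, all the way to its stop, so that the stud of the loose half sits in the strap's notch. If the strap lies in the way of the stud, swing it aside first. Do not tip the loose half, and leave the jar, the brush and the steel insert where they are.

Things in the scene. Friction and masses are not known exactly. Their poses are not given: they have to be found in the camera images.
- bed: Fixed bed: dark steel plate 160 (x) by 250 (y) by 10 mm, y = -160 to +90. Origin on the bench under the parting plane; +y is the closing direction. The fixed aluminium half stands on it: 120 by 80 by 55 mm high, y = 0 to +80, its top 65 mm above the bench, with a core standing out 8 mm from its face. Guide rails 14 mm high and 123 mm apart run from y = -155 to -5
- fixed_face (a point): Bottom middle of the fixed half's mating face, 10 mm above the bench (on the bed's plate); axes as bed
- pivot (a point): Point on the top face of the fixed half (65 mm above the bench) on the strap's vertical hinge axis, 60 mm behind the mating face; axes as bed
- half: Loose aluminium mould half, about 0.85 kg, 120 (x) by 55 (y) by 55 mm high, on the bed between the rails, 1.5 mm side play. Origin in the centre of its underside; mating face at local y = +27.5 mm, with a pocket for the core; back at y = -27.5 mm. On the middle of its top stands a steel stud 12 mm thick with an 18 mm flat head, reaching 17 mm above the top
- half_face (a point): Bottom middle of the loose half's mating face; axes as half. Meets fixed_face when the mould is closed
- stud (a point): Point on the stud's axis, 7 mm above the loose half's top, at the height of the strap
- strap (a joint): Strap angle about its vertical hinge: 0 = closed, on its stop pin, pointing to the bed's -y; grows as it swings towards the bed's +x, limit 1.9 rad; stays where left. Hooked dark steel plate 30 mm wide, 6 thick, 4 above the mould's top; 18 mm notch, tooth ending 111 mm from the hinge axis. Below 0.2 rad the tooth blocks the stud of the open mould
- handle (a point): Strap's upright peg, 12 mm thick with an 18 mm black ball on top, 58 mm from the hinge axis along the strap and 5 mm towards its opening side, standing from 10 to 55 mm above the mould's top; this point is 32 mm above the top. Axes turn with the strap and equal the bed's when it is closed; as it closes the peg moves along its -x
- notch (a point): Where the stud's axis lies in the closed strap: middle of the notch, 88 mm from the hinge axis, at mid-thickness of the strap; axes as handle
- jar: Bystander: jar 64 mm in diameter and 75 mm high, origin under its centre
- brush: Bystander: brush lying on the bench, handle to its -x, about 200 mm long, origin near its middle
- insert: Bystander: steel block 80 by 60 by 30 mm with a raised 50 by 30 mm land, 42 mm high in all, origin under its centre

How it is judged:
At the end, for the whole second after the job is handed in: The loose half stands flat on the bed with its face against the fixed half (gap under 2 mm, under 4 mm to the side, square within 0.03 rad), the strap is within 0.05 rad of its stop and the stud's axis is within 6 mm of the middle of its notch, all at rest (y of half_face in the frame of fixed_face above -0.002 m and horizontal distance between half_face and fixed_face below 0.004 m and angle between half's own z axis and vertical below 0.04 rad and angle between the y axis of half and the y axis of bed, either way round below 0.03 rad and value of joint strap below 0.05 rad and horizontal distance between notch and stud below 0.006 m and linear speed of half below 0.01 m/s); the robot touches nothing.
It fails at once if the loose half is tipped over (angle between half's own z axis and vertical above 0.35 rad).
It fails at once if the jar is disturbed (distance of jar from where it was at the start of the episode above 0.03 m).
It fails at once if the brush is disturbed (distance of brush from where it was at the start of the episode above 0.03 m).
It fails at once if the steel insert is disturbed (distance of insert from where it was at the start of the episode above 0.03 m).
It also fails if it takes over 51 s, if anything falls off the work surface, if the arm or the gripper's body presses on something with over 40 N, if the wrist force passes 120 N, or if a joint passes its speed limit or range.

ROBOT

A 7-joint arm with a two-finger parallel gripper is mounted at the origin on the work surface. World frame = base frame: x ahead of the robot, y to its left, z up, the work surface at z = 0. Lengths are in m, angles in rad, forces in N, time in s.
With the tool pointing down it reaches from about 0.425 to 1.025 m from the base axis. Payload 9.4 kg.
Tool frame: the origin (TCP) lies midway between the tips of the shut fingers; the grasp point (between the pads) lies 19 mm behind it; z points along the fingers, y is the line along which they close (so a half turn about z gives the same grasp; the last joint's range is limited). The gripper opens to 85 mm and grips with 20 to 120 N. Pads are 22 mm wide; open, the fingers measure 114 mm over their backs; the gripper's body (76 mm by 85 mm) begins 54 mm behind the grasp point. The pads swing forward as they close: fully open they stand 13 mm farther back than shut.
Start: joints at [1.2, 0.599, -0.003, 1.599, 0.002, 0.943, -0.08], TCP at [0.21, -0.694, 0.231] pointing down, gripper open.
Joint ranges: [-2.57, 2.57], [-0.35, 1.97], [-1.29, 1.29], [0.11, 2.56], [-1.05, 4.19], [0.11, 1.86], [-2.63, 2.63]. Speed limits (rad/s): [2.22, 2.22, 3.01, 3.01, 3.14, 3.14, 3.14].

INTERFACE

Orientations are given as [roll, pitch, yaw] about the fixed x, y, z axes, in that order (R = Rz(yaw) Ry(pitch) Rx(roll)).
In Python, from rig import arm, cams, sign_off gives the robot as it stands.
- The arm moves only by the tool drive_tool, never from a script. Its arguments are lists of equal length, an entry for each row: "linear": the shift along the tool's x, y, z in mm, a list of three; "delta_rot": the turn, a rotation vector about the tool's x, y, z in degrees, a list of three; "grip": the opening, from 0 (shut) to 1 (fully open). A call has 1 to 12 rows; each row is the pose to reach, as a shift and turn from the pose commanded when the call began, along the tool's axes at that moment; what a row does not reach only later rows make up. A row lasts 1/12 s, in which the tool goes at most 41.7 mm and 7.16 degrees, less where a joint would pass 70% of its speed; a pose out of reach is approached as far as the arm can. A call with a gripper value outside its range is refused whole. The fingers move at their own pace and stop on an object; "squeeze" is the grip in N (left out, the last holds). Time passes only in rows, so rows that repeat a pose let the fingers close. It gives the time, the measured TCP pose, the force, the opening and the grip force at its end, in the units of the state.
- arm.state(): the state, without advancing time (a new reading comes with each control period).
- cams.get_image(name): name is "scene" or "top" or "wrist"; returns a dict with "color" (384x512x3 uint8, blue, green, red), "fovy" (degrees; the focal length in pixels is half the picture's height over the tangent of half this angle, whatever the lens; pixels are square), "cx", "cy" (the principal point, pixels), "R" (3x3) and "t" (3): a world point X has camera coordinates R X + t. Camera axes: x right, y down, z forward; pixel columns grow to the right and rows downward; lengths in m; the calibration is good to about 2 mm. A picture is of the moment at which its call begins. There is no depth.
- sign_off(): hands the job in; it is judged then, once.
The state is a dict: "time_s": time; "joint_positions": joint angles; "joint_vel": joint speeds; "tau": joint torques, N m; "tool_pos": TCP position; "orientation": TCP orientation; "force": force on the tool from outside, world axes, zero at the start; "moment": the same for the moment, N m; "opening": finger opening in m; "gripper_force": force on a finger pad.
Only numpy, scipy, OpenCV 4.12 (cv2) and the standard library are available. Lean on these libraries where they do the work, as an engineer would, in place of code of your own. Each camera call takes 0.05 s, during which the arm holds its last target. There are 200 camera calls.

## Working session

There is one attempt and no reset: what is moved stays moved. The work goes in short steps, Python scripts to look and compute and a tool call to move; the robot and the scene stay as the last step left them, time stands still between calls to the robot, and variables do not carry over. Pictures are saved under pics/ and viewed, at most 10 in all, crops included, and the job is handed in when it is done.

Besides the shell and the picture viewer there is one more tool, called in YAML: its name, and indented under it one key for each argument. drive_tool: Moves the arm, as the interface text tells. Its arguments: {"type":"object","properties":{"linear":{"type":"array","items":{"type":"array","items":{"type":"number"}}},"delta_rot":{"type":"array","items":{"type":"array","items":{"type":"number"}}},"grip":{"type":"array","items":{"type":"number"}},"squeeze":{"type":"number"}},"required":["linear","delta_rot","grip"]}

```bash
mkdir -p pics; ls; python3 - <<'E'
from rig import arm,cams
import cv2,numpy as np
for n in ("scene","top"):
    d=cams.get_image(n); cv2.imwrite(f"pics/{n}0.png",d["color"])
    np.savez(f"{n}0.npz",**d); print(n,d["fovy"],d["cx"],d["cy"],d["R"],d["t"])
print(arm.state())
E
```

```text
pics
scene 49.91443322468828 258.21380524167745 181.49526167991243 [[ 0.19984636  0.97966096 -0.01805083]
 [ 0.68527156 -0.15291228 -0.71205388]
 [-0.70033158  0.12993165 -0.70189275]] [-0.12882403 -0.36167643  1.54748188]
top 42.864587499174334 255.30987395487136 195.93481650457443 [[-0.02674633 -0.99954225 -0.01413933]
 [-0.99296905  0.02819674 -0.11496699]
 [ 0.11531304  0.01096498 -0.99326868]] [0.04101637 0.62735253 1.28588441]
{'time_s': 0.1, 'joint_positions': array([ 1.2003033 ,  0.60007733, -0.00253735,  1.60003724,  0.00177671,
        0.94287182, -0.07978121]), 'joint_vel': array([ 0.00070766, -0.00231594,  0.00067435, -0.00046748,  0.00093812,
       -0.00182651, -0.00039966]), 'tau': array([ 5.98412968e-03, -7.77991390e+01,  1.57095026e+00, -2.58627480e+01,
        1.27740833e-02,  5.45139425e-03, -8.85136751e-05]), 'tool_pos': array([ 0.20982255, -0.69354898,  0.23048462]), 'orientation': array([-3.14020586e+00,  1.14370551e-04,  2.93851708e-01]), 'force': array([ 0.32451635,  0.28406439, -0.27812734]), 'moment': array([ 0.01834285, -0.02184822, -0.00432862]), 'gripper_force': 0.0, 'opening': 0.08526247591630472}
```

View pics/scene0.png

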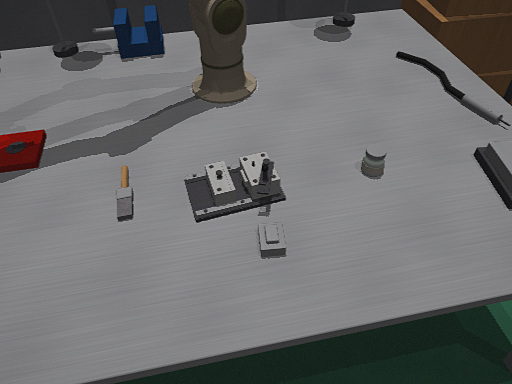

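View pics/top0.png

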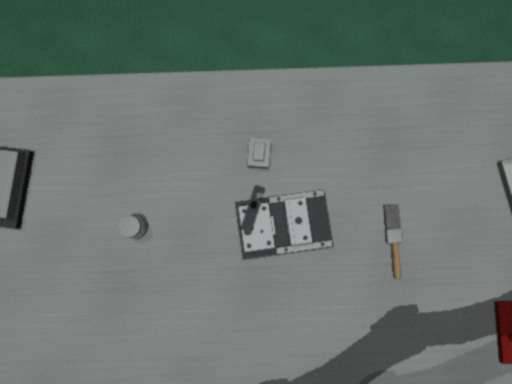

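The top view shows the bed at about (238–332, 190–258). The loose half is at about (298,220), with its stud, and the fixed half is at about (257,227). The strap points up-image (bed +x), and its tip is near (260,187). The insert is at (259,152), the jar at (132,226) and the brush at (394,240). I'll enlarge both views.

```bash
python3 - <<'E'
import cv2,numpy as np
a=np.load("top0.npz")["color"][175:270,225:345]; b=np.load("scene0.npz")["color"][145:225,175:295]
cv2.imwrite("pics/c1.png",cv2.resize(a,None,fx=6,fy=6,interpolation=cv2.INTER_CUBIC)*1)
cv2.imwrite("pics/c2.png",cv2.resize(b,None,fx=6,fy=6,interpolation=cv2.INTER_CUBIC))
E
```

```text
(no output)
```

View pics/c1.png

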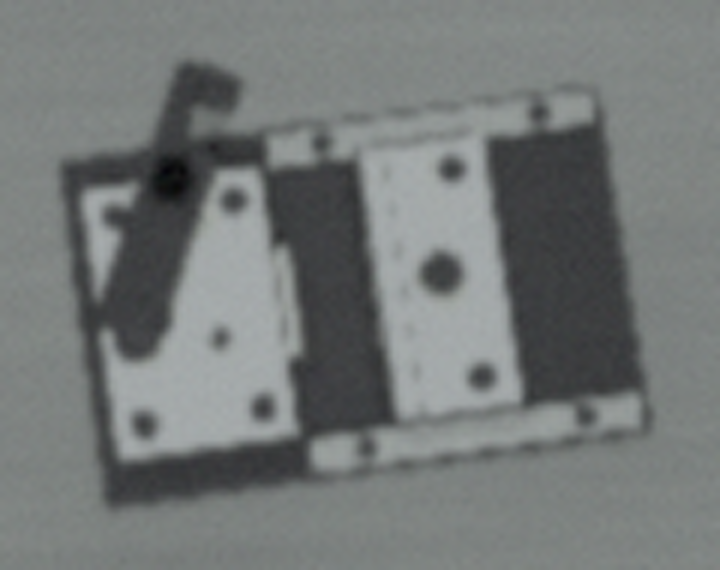

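View pics/c2.png

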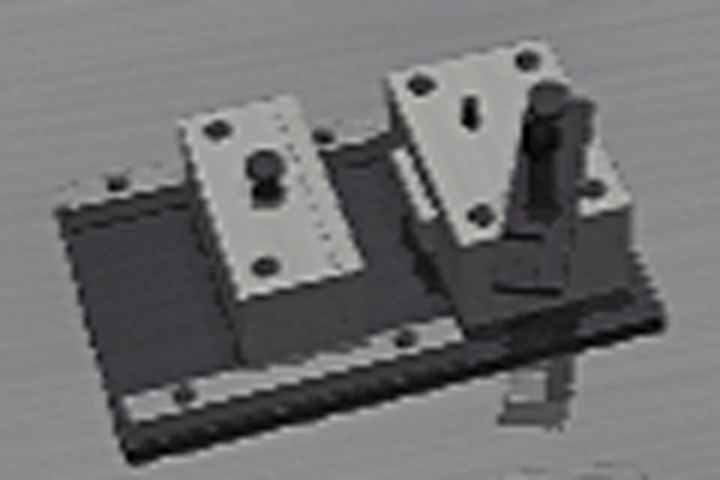

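c1 shows the bed corners at crop (65,160), (110,505), (650,430) and (597,92), with the stud head at (441,273) and the peg ball at (172,177). c2 shows the stud head at (265,165) and the black ball at (540,133). Next I fit the poses.

```bash
cat > geo.py <<'E'
import numpy as np
from scipy.optimize import least_squares
def proj(d,X):
    f=192/np.tan(np.radians(float(d["fovy"]))/2); c=np.asarray(X)@d["R"].T+d["t"]
    return f*c[:,:2]/c[:,2:]+[float(d["cx"]),float(d["cy"])]
def px(p,o): return (np.array(p,float)+.5)/6-.5+o
def bedT(q,P):
    P=np.atleast_2d(P).astype(float); c,s=np.cos(q[2]),np.sin(q[2])
    return np.c_[c*P[:,0]-s*P[:,1]+q[0],s*P[:,0]+c*P[:,1]+q[1],P[:,2]]
def peg(a,z=.111,x=.005,y=-.058):
    return [np.cos(a)*x-np.sin(a)*y, .06+np.sin(a)*x+np.cos(a)*y, z]
E
python3 - <<'E'
from geo import *
T=np.load("top0.npz");S=np.load("scene0.npz")
bed=[[80,90,10],[-80,90,10],[-80,-160,10],[80,-160,10],[60,80,65],[-60,80,65],[-60,0,65],[60,0,65]]
bp=px([[65,160],[110,505],[650,430],[597,92],[85,190],[118,462],[298,435],[262,170]],[225,175])
sb=[[80,-160,10],[60,0,65],[-60,0,65],[-60,80,65]]; sp=px([[130,452],[466,245],[388,74],[548,42]],[175,145])
ht=px([[360,150],[398,415],[522,400],[487,140],[441,273]],[225,175])
hs=px([[300,97],[362,268],[240,298],[180,122],[265,162]],[175,145])
tb=px([[172,177]],[225,175]); s_b=px([[540,133]],[175,145])
def halfpts(e,o): 
    return [[x+e[1],e[0]+y,z] for x,y,z in o]
def res(p):
    q=p[:3];e=p[3:5];a=p[5]
    h=[[.06,.0275,.065],[-.06,.0275,.065],[-.06,-.0275,.065],[.06,-.0275,.065],[0,0,.082]]
    h2=[h[1],h[0],h[3],h[2],h[4]]
    r=[proj(T,bedT(q,np.array(bed)/1e3))-bp-p[6:8],proj(S,bedT(q,np.array(sb)/1e3))-sp-p[8:10],
       proj(T,bedT(q,halfpts(e,h)))-ht-p[6:8],proj(S,bedT(q,halfpts(e,h2)))-hs-p[8:10],
       proj(T,bedT(q,peg(a)))-tb-p[6:8],proj(S,bedT(q,peg(a)))-s_b-p[8:10],p[6:10].reshape(2,2)/1.0]
    return np.vstack(r).ravel()
o=least_squares(res,[.6,0,.1,-.12,0,1.9,0,0,0,0],loss="soft_l1",x_scale=[.1,.1,.1,.1,.1,.1,1,1,1,1])
np.save("fit.npy",o.x);print(o.x.round(4),o.cost);print(res(o.x).reshape(-1,2).round(1).tolist())
q=o.x
print("peg",bedT(q,peg(q[5])),"half c",bedT(q,[0,q[3],.01]),"dirs",np.degrees(q[2]))
E
```

```text
[ 5.4830e-01 -1.5900e-02  1.0780e-01 -7.1400e-02  9.0000e-04  1.1124e+00
 -2.7070e-01  1.0300e-02 -2.2030e-01 -9.6200e-02] 5.68117788915771
[[-0.8, 0.0], [-0.7, 0.5], [0.4, 0.6], [0.4, -0.9], [-0.6, -0.2], [-0.1, -0.2], [0.2, 0.2], [-0.1, -0.9], [-0.8, -0.2], [-0.6, 0.0], [-0.1, -0.2], [0.3, -0.9], [-0.0, -0.2], [0.1, 0.9], [0.3, 0.6], [-0.5, -1.3], [0.6, -0.0], [-0.6, -0.5], [0.6, 0.3], [0.2, 0.2], [0.1, -0.3], [0.3, 0.4], [0.3, 0.3], [0.4, 1.0], [-0.3, 0.0], [-0.2, -0.1]]
peg [[0.59799623 0.02857844 0.111     ]] half c [[ 0.55594091 -0.08680155  0.01      ]] dirs 6.176670836239876
```

```bash
cat >> geo.py <<'E'
from scipy.spatial.transform import Rotation as Ro
def go(st,P,yaw):
    "tool-axis shift (mm) and turn (deg) to world P, tool down at yaw"
    R=Ro.from_euler("xyz",st["orientation"]); G=Ro.from_euler("xyz",[np.pi,0,yaw])
    return (R.inv().apply(np.asarray(P)-st["tool_pos"])*1e3).round(1),np.degrees((R.inv()*G).as_rotvec()).round(2)
E
python3 - <<'E'
from geo import *
from rig import arm
q=np.load("fit.npy");s=arm.state()
for z in (.231,.035): P=bedT(q,[0,-.128,z])[0];print(P,go(s,P,q[2]))
E
```

```text
[ 0.56203448 -0.14310729  0.231     ] (array([ 496.5, -424.8,    0. ]), array([-8.000e-02,  1.000e-02,  1.066e+01]))
[ 0.56203448 -0.14310729  0.035     ] (array([ 496.6, -424.6,  196. ]), array([-8.000e-02,  1.000e-02,  1.066e+01]))
```

drive_tool:
  linear:
    - [30, -25, 0]
    - [62, -53, 0]
    - [93, -80, 0]
    - [124, -106, 0]
    - [155, -133, 0]
    - [186, -159, 0]
    - [217, -186, 0]
    - [248, -212, 0]
    - [279, -239, 0]
    - [310, -265, 0]
    - [341, -292, 0]
    - [372, -318, 0]
  delta_rot:
    - [0, 0, 1]
    - [0, 0, 2]
    - [0, 0, 3]
    - [0, 0, 4]
    - [0, 0, 5]
    - [0, 0, 6]
    - [0, 0, 7]
    - [0, 0, 8]
    - [0, 0, 9]
    - [0, 0, 10]
    - [0, 0, 10.66]
    - [0, 0, 10.66]
  grip: [0, 0, 0, 0, 0, 0, 0, 0, 0, 0, 0, 0]
  squeeze: 60

```text
time_s: 1.1
tool_pos: [0.4745, -0.2798, 0.2312]
orientation: [-3.141, 0.0, 0.107]
force: [1.1, -0.1, 0.2]
opening: 0.0002
gripper_force: 0.0
```

```bash
python3 - <<'E'
from geo import *
from rig import arm
q=np.load("fit.npy");s=arm.state();print(s["tool_pos"],s["opening"],s["joint_positions"].round(2))
for z in (.231,.035): P=bedT(q,[0,-.128,z])[0];print(P,go(s,P,q[2]))
E
```

```text
[ 0.47445204 -0.27982863  0.23116372] 0.00024478539048438085 [ 0.42  0.39  0.01  2.   -0.01  0.75 -1.03]
[ 0.56203448 -0.14310729  0.231     ] (array([ 1.017e+02, -1.266e+02,  1.000e-01]), array([-0.01,  0.02, -0.04]))
[ 0.56203448 -0.14310729  0.035     ] (array([ 101.8, -126.6,  196.1]), array([-0.01,  0.02, -0.04]))
```

drive_tool:
  linear:
    - [25, -31, 0]
    - [50, -63, 0]
    - [76, -95, 0]
    - [102, -127, 0]
    - [102, -127, 30]
    - [102, -127, 65]
    - [102, -127, 100]
    - [102, -127, 130]
    - [102, -127, 155]
    - [102, -127, 175]
    - [102, -127, 190]
    - [102, -127, 196]
  delta_rot:
    - [0, 0, 0]
    - [0, 0, 0]
    - [0, 0, 0]
    - [0, 0, 0]
    - [0, 0, 0]
    - [0, 0, 0]
    - [0, 0, 0]
    - [0, 0, 0]
    - [0, 0, 0]
    - [0, 0, 0]
    - [0, 0, 0]
    - [0, 0, 0]
  grip: [0, 0, 0, 0, 0, 0, 0, 0, 0, 0, 0, 0]

```text
time_s: 2.1
tool_pos: [0.5604, -0.1443, 0.0328]
orientation: [-3.141, 0.003, 0.108]
force: [-0.8, 0.0, 0.1]
opening: 0.0005
gripper_force: 0.0
```

drive_tool:
  linear:
    - [0, -3, 0]
    - [0, -6, 0]
    - [0, -10, 0]
    - [0, -14, 0]
    - [0, -18, 0]
    - [0, -22, 0]
    - [0, -26, 0]
    - [0, -30, 0]
    - [0, -34, 0]
    - [0, -38, 0]
    - [0, -40, 0]
    - [0, -40, 0]
  delta_rot:
    - [0, 0, 0]
    - [0, 0, 0]
    - [0, 0, 0]
    - [0, 0, 0]
    - [0, 0, 0]
    - [0, 0, 0]
    - [0, 0, 0]
    - [0, 0, 0]
    - [0, 0, 0]
    - [0, 0, 0]
    - [0, 0, 0]
    - [0, 0, 0]
  grip: [0, 0, 0, 0, 0, 0, 0, 0, 0, 0, 0, 0]

```text
time_s: 3.1
tool_pos: [0.5581, -0.1052, 0.0362]
orientation: [3.14, -0.002, 0.107]
force: [0.7, -3.7, 2.3]
opening: -0.0003
gripper_force: 1.7
```

drive_tool:
  linear:
    - [0, -3, 0]
    - [0, -6, 0]
    - [0, -9, 0]
    - [0, -11, 0]
    - [0, -13, 0]
    - [0, -14, 0]
    - [0, -15, 0]
    - [0, -16, 0]
    - [0, -16, 0]
  delta_rot:
    - [0, 0, 0]
    - [0, 0, 0]
    - [0, 0, 0]
    - [0, 0, 0]
    - [0, 0, 0]
    - [0, 0, 0]
    - [0, 0, 0]
    - [0, 0, 0]
    - [0, 0, 0]
  grip: [0, 0, 0, 0, 0, 0, 0, 0, 0]

```text
time_s: 3.85
tool_pos: [0.5562, -0.0897, 0.0359]
orientation: [3.14, -0.002, 0.107]
force: [0.7, -5.3, 3.7]
opening: -0.0004
gripper_force: 2.6
```

drive_tool:
  linear:
    - [0, -1, 0]
    - [0, -2, 0]
    - [0, -3, 0]
    - [0, -4, 0]
    - [0, -4, 0]
  delta_rot:
    - [0, 0, 0]
    - [0, 0, 0]
    - [0, 0, 0]
    - [0, 0, 0]
    - [0, 0, 0]
  grip: [0, 0, 0, 0, 0]

```text
time_s: 4.27
tool_pos: [0.5558, -0.0858, 0.0359]
orientation: [3.14, -0.002, 0.107]
force: [0.6, -4.7, 4.1]
opening: 0.0
gripper_force: 2.7
```

drive_tool:
  linear:
    - [0, -1, 0]
    - [0, -2, 0]
    - [0, -3, 0]
    - [0, -3, 0]
  delta_rot:
    - [0, 0, 0]
    - [0, 0, 0]
    - [0, 0, 0]
    - [0, 0, 0]
  grip: [0, 0, 0, 0]

```text
time_s: 4.6
tool_pos: [0.5561, -0.0852, 0.036]
orientation: [3.138, -0.003, 0.105]
force: [3.0, -13.2, 1.8]
opening: -0.0003
gripper_force: 6.7
```

drive_tool:
  linear:
    - [0, -1, 0]
    - [0, -2, 0]
    - [0, -2, 0]
  delta_rot:
    - [0, 0, 0]
    - [0, 0, 0]
    - [0, 0, 0]
  grip: [0, 0, 0]

```text
time_s: 4.85
tool_pos: [0.5561, -0.0851, 0.036]
orientation: [3.136, -0.003, 0.103]
force: [3.7, -19.1, 1.1]
opening: 0.0003
gripper_force: 9.8
```

drive_tool:
  linear:
    - [0, -1, 0]
    - [0, -2, 0]
    - [0, -2, 0]
  delta_rot:
    - [0, 0, 0]
    - [0, 0, 0]
    - [0, 0, 0]
  grip: [0, 0, 0]

```text
time_s: 5.1
tool_pos: [0.5561, -0.0851, 0.0361]
orientation: [3.134, -0.004, 0.101]
force: [3.7, -25.0, 0.7]
opening: -0.0001
gripper_force: 12.9
```

drive_tool:
  linear:
    - [0, 3, 0]
    - [0, 8, 0]
    - [0, 15, 0]
    - [0, 22, 0]
    - [0, 22, -30]
    - [0, 22, -65]
    - [0, 22, -100]
    - [0, 22, -130]
    - [0, 22, -150]
    - [0, 22, -150]
  delta_rot:
    - [0, 0, 0]
    - [0, 0, 0]
    - [0, 0, 0]
    - [0, 0, 0]
    - [0, 0, 0]
    - [0, 0, 0]
    - [0, 0, 0]
    - [0, 0, 0]
    - [0, 0, 0]
    - [0, 0, 0]
  grip: [0, 0, 0, 0, 0.4, 0.4, 0.4, 0.4, 0.4, 0.4]

```text
time_s: 5.93
tool_pos: [0.5586, -0.1, 0.1895]
orientation: [3.141, -0.006, 0.108]
force: [0.2, -0.3, 0.1]
opening: 0.034
gripper_force: 0.0
```

```bash
python3 - <<'E'
from geo import *
from rig import arm,cams
import cv2
q=np.load("fit.npy");s=arm.state();print(s["tool_pos"],s["opening"])
a=q[5]
for z in (.186,.082):
    P=bedT(q,peg(a,z))[0];print(P,go(s,P,q[2]+a-np.pi/2),go(s,P,q[2]+a+np.pi/2))
d=cams.get_image("top");print(proj(d,bedT(q,[0,-.0275,.082])),proj(d,bedT(q,peg(a))))
cv2.imwrite("pics/c3.png",cv2.resize(d["color"][165:270,225:345],None,fx=5,fy=5,interpolation=cv2.INTER_CUBIC))
E
```

```text
[ 0.55858726 -0.09996085  0.18950196] 0.034036873562912094
[0.59799623 0.02857844 0.186     ] (array([  53. , -123.5,    3.7]), array([-0.03, -0.36, 26.28])) (array([  53. , -123.5,    3.7]), array([ 4.9000e-01, -4.0000e-02, -1.5372e+02]))
[0.59799623 0.02857844 0.082     ] (array([  52.4, -123.6,  107.7]), array([-0.03, -0.36, 26.28])) (array([  52.4, -123.6,  107.7]), array([ 4.9000e-01, -4.0000e-02, -1.5372e+02]))
[[281.65968028 222.70023667]] [[253.30114096 204.42339871]]
```

View pics/c3.png

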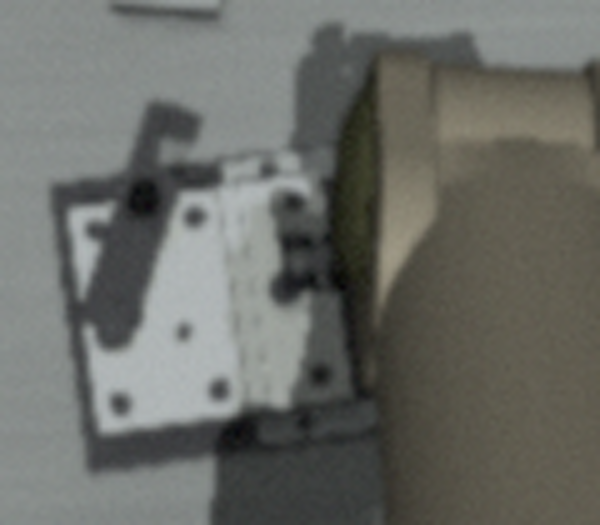

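The loose half now sits flush against the fixed half. The strap is unchanged, with its ball at crop (143,197). Next I turn the tool and move it over the peg.

drive_tool:
  linear:
    - [0, -10, 0]
    - [0, -20, 0]
    - [5, -30, 0]
    - [10, -40, 0]
    - [15, -50, 0]
    - [20, -60, 0]
    - [25, -70, 0]
    - [30, -80, 0]
    - [35, -90, 0]
    - [40, -100, 0]
    - [46, -110, 0]
    - [53, -123.5, 0]
  delta_rot:
    - [0, 0, -6.5]
    - [0, 0, -13]
    - [0, 0, -19.5]
    - [0, 0, -26]
    - [0, 0, -32.5]
    - [0, 0, -39]
    - [0, 0, -45.5]
    - [0, 0, -52]
    - [0, 0, -58.5]
    - [0, 0, -65]
    - [0, 0, -71.5]
    - [0, 0, -78]
  grip: [0.4, 0.4, 0.4, 0.4, 0.4, 0.4, 0.4, 0.4, 0.4, 0.4, 0.4, 0.4]

```text
time_s: 6.98
tool_pos: [0.5954, 0.0285, 0.1836]
orientation: [-3.139, 0.0, 1.474]
force: [-0.2, -0.0, 0.4]
opening: 0.0342
gripper_force: 0.0
```

drive_tool:
  linear:
    - [0, 0, 0]
    - [0, 0, 0]
    - [0, 0, 0]
    - [0, 0, 0]
    - [0, 0, 0]
    - [0, 0, 0]
    - [0, 0, 0]
    - [0, 0, 0]
    - [0, 0, 0]
    - [0, 0, 0]
    - [0, 0, 0]
    - [0, 0, 0]
  delta_rot:
    - [0, 0, -6.5]
    - [0, 0, -13]
    - [0, 0, -19.5]
    - [0, 0, -26]
    - [0, 0, -32.5]
    - [0, 0, -39]
    - [0, 0, -45.5]
    - [0, 0, -52]
    - [0, 0, -58.5]
    - [0, 0, -65]
    - [0, 0, -71.5]
    - [0, 0, -75.7]
  grip: [0.4, 0.4, 0.4, 0.4, 0.4, 0.4, 0.4, 0.4, 0.4, 0.4, 0.4, 0.4]

```text
time_s: 7.98
tool_pos: [0.5953, 0.0287, 0.1837]
orientation: [3.141, -0.003, 2.797]
force: [0.5, -0.2, -0.0]
opening: 0.0339
gripper_force: 0.0
```

```bash
python3 - <<'E'
from geo import *
from rig import arm,cams
import cv2
q=np.load("fit.npy");s=arm.state();print(s["tool_pos"],s["orientation"],s["opening"],s["joint_positions"].round(2))
a=q[5]
P=bedT(q,peg(a,.082))[0];print(P,go(s,P,q[2]+a+np.pi/2))
d=cams.get_image("wrist");print(proj(d,bedT(q,peg(a))))
cv2.imwrite("pics/w.png",d["color"])
E
```

```text
[0.59533733 0.0287317  0.18368503] [ 3.14144504e+00 -2.86184518e-03  2.79713102e+00] 0.0339264370737605 [ 0.35  0.6  -0.74  1.91  0.54  0.84  0.55]
[0.59799623 0.02857844 0.082     ] (array([ -2.8,   0.7, 101.7]), array([ 0.01, -0.16,  0.35]))
[[258.98642551 210.25433831]]
```

View pics/w.png

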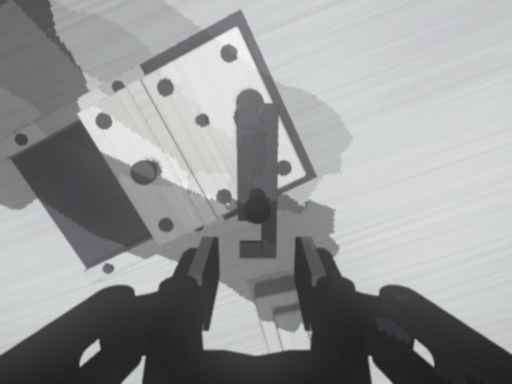

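The wrist view puts the ball at (257,206), against a prediction of (259,210), and it is centred between the fingers at (207–305). I descend around the peg.

drive_tool:
  linear:
    - [-1, 0.5, 15]
    - [-2, 0.5, 35]
    - [-2, 0.5, 55]
    - [-2, 0.5, 72]
    - [-2, 0.5, 87]
    - [-2, 0.5, 96]
    - [-2, 0.5, 101]
    - [-2, 0.5, 101]
    - [-2, 0.5, 101]
    - [-2, 0.5, 101]
  delta_rot:
    - [0, 0, 0]
    - [0, 0, 0]
    - [0, 0, 0]
    - [0, 0, 0]
    - [0, 0, 0]
    - [0, 0, 0]
    - [0, 0, 0]
    - [0, 0, 0]
    - [0, 0, 0]
    - [0, 0, 0]
  grip: [0.4, 0.4, 0.4, 0.4, 0.4, 0.4, 0.4, 0.32, 0.3, 0.3]

```text
time_s: 8.87
tool_pos: [0.5987, 0.0286, 0.0849]
orientation: [3.141, 0.001, 2.79]
force: [-0.0, 0.1, -0.5]
opening: 0.0255
gripper_force: 0.0
```

```bash
python3 - <<'E'
from geo import *
from rig import arm
q=np.load("fit.npy");s=arm.state();print(s["tool_pos"],s["orientation"],s["opening"],s["joint_positions"].round(2))
for a in np.linspace(q[5],0,13):
    l,r=go(s,bedT(q,peg(a,.082))[0],q[2]+a+np.pi/2);print(round(a,2),l,r)
E
```

```text
[0.59866135 0.02863026 0.08491881] [3.14102297e+00 7.31033345e-04 2.79007749e+00] 0.025474342821212685 [ 0.27  0.72 -0.62  1.98  0.68  0.66  0.42]
1.11 [ 0.6 -0.3  2.9] [ 0.03  0.04 -0.05]
1.02 [ 0.4 -5.7  2.9] [0.03 0.04 5.26]
0.93 [  0.7 -11.1   2.9] [ 0.04  0.04 10.57]
0.83 [  1.4 -16.4   2.9] [ 0.04  0.04 15.88]
0.74 [  2.7 -21.6   2.9] [ 0.04  0.04 21.19]
0.65 [  4.5 -26.7   2.9] [ 0.04  0.03 26.5 ]
0.56 [  6.7 -31.7   2.9] [4.000e-02 3.000e-02 3.181e+01]
0.46 [  9.3 -36.4   2.9] [5.000e-02 3.000e-02 3.713e+01]
0.37 [ 12.4 -40.8   2.9] [5.000e-02 3.000e-02 4.244e+01]
0.28 [ 15.9 -44.9   2.9] [5.000e-02 3.000e-02 4.775e+01]
0.19 [ 19.8 -48.7   2.9] [5.000e-02 2.000e-02 5.306e+01]
0.09 [ 23.9 -52.1   2.9] [5.000e-02 2.000e-02 5.837e+01]
0.0 [ 28.4 -55.1   2.9] [5.000e-02 2.000e-02 6.368e+01]
```

drive_tool:
  linear:
    - [0.4, -5.7, 2]
    - [0.7, -11.1, 2]
    - [1.4, -16.4, 2]
    - [2.7, -21.6, 2]
    - [4.5, -26.7, 2]
    - [6.7, -31.7, 2]
    - [9.3, -36.4, 2]
    - [12.4, -40.8, 2]
    - [15.9, -44.9, 2]
    - [15.9, -44.9, 2]
  delta_rot:
    - [0, 0, 5.3]
    - [0, 0, 10.6]
    - [0, 0, 15.9]
    - [0, 0, 21.2]
    - [0, 0, 26.5]
    - [0, 0, 31.8]
    - [0, 0, 37.1]
    - [0, 0, 42.4]
    - [0, 0, 47.8]
    - [0, 0, 47.8]
  grip: [0.3, 0.3, 0.3, 0.3, 0.3, 0.3, 0.3, 0.3, 0.3, 0.3]

```text
time_s: 9.7
tool_pos: [0.5678, -0.0087, 0.0833]
orientation: [3.141, 0.001, 1.951]
force: [0.7, 0.4, -0.5]
opening: 0.0257
gripper_force: 0.0
```

```bash
python3 - <<'E'
from geo import *
from rig import arm
q=np.load("fit.npy");s=arm.state();print(s["tool_pos"],s["orientation"],s["opening"],s["joint_positions"].round(2))
for a in np.linspace(.28,-.1,9):
    l,r=go(s,bedT(q,peg(a,.082))[0],q[2]+a+np.pi/2);print(round(a,2),l,r)
E
```

```text
[ 0.56783965 -0.00873723  0.08329248] [3.14055555e+00 9.60032909e-04 1.95125372e+00] 0.02570539183248418 [ 0.18  0.65 -0.39  2.06  0.48  0.52 -0.18]
0.28 [0.5 0.8 1.3] [ 0.06  0.06 -0.42]
0.23 [ 0.3 -2.   1.3] [0.06 0.05 2.3 ]
0.19 [ 0.2 -4.8  1.3] [0.06 0.05 5.02]
0.14 [ 0.3 -7.5  1.3] [0.06 0.05 7.74]
0.09 [  0.5 -10.3   1.3] [ 0.06  0.05 10.47]
0.04 [  0.8 -13.    1.3] [ 0.07  0.05 13.19]
-0.01 [  1.3 -15.8   1.3] [ 0.07  0.05 15.91]
-0.05 [  1.9 -18.5   1.3] [ 0.07  0.04 18.63]
-0.1 [  2.6 -21.1   1.3] [ 0.07  0.04 21.35]
```

drive_tool:
  linear:
    - [0.3, -3, 0]
    - [0.2, -6, 0]
    - [0.3, -9, 0]
    - [0.7, -12, 0]
    - [1, -15, 0]
    - [1.3, -17, 0]
    - [1.3, -18, 0]
    - [1.3, -18, 0]
  delta_rot:
    - [0, 0, 3]
    - [0, 0, 6]
    - [0, 0, 9]
    - [0, 0, 12]
    - [0, 0, 15]
    - [0, 0, 15.5]
    - [0, 0, 15.5]
    - [0, 0, 15.5]
  grip: [0.3, 0.3, 0.3, 0.3, 0.3, 0.3, 0.3, 0.3]

```text
time_s: 10.37
tool_pos: [0.551, -0.0137, 0.0826]
orientation: [3.141, -0.0, 1.688]
force: [0.3, -0.5, 0.9]
opening: 0.0258
gripper_force: 0.3
```

drive_tool:
  linear:
    - [0, -1, 0]
    - [0, -2, 0]
    - [0, -2, 0]
    - [0, -2, 0]
  delta_rot:
    - [0, 0, 0]
    - [0, 0, 0]
    - [0, 0, 0]
    - [0, 0, 0]
  grip: [0.3, 0.3, 0.3, 0.3]

```text
time_s: 10.7
tool_pos: [0.5491, -0.014, 0.0823]
orientation: [3.141, -0.0, 1.686]
force: [2.5, -0.7, 1.0]
opening: 0.0256
gripper_force: 1.2
```

drive_tool:
  linear:
    - [0, -1, 0]
    - [0, -2, 0]
    - [0, -2, 0]
    - [0, -2, 0]
  delta_rot:
    - [0, 0, 0]
    - [0, 0, 0]
    - [0, 0, 0]
    - [0, 0, 0]
  grip: [0.3, 0.3, 0.3, 0.3]

```text
time_s: 11.03
tool_pos: [0.5489, -0.014, 0.0825]
orientation: [3.138, -0.001, 1.686]
force: [7.9, -0.2, -2.4]
opening: 0.0258
gripper_force: 3.9
```

drive_tool:
  linear:
    - [0, -1, 0]
    - [0, -2, 0]
    - [0, -3, 0]
    - [0, -3, 0]
    - [0, -3, 0]
  delta_rot:
    - [0, 0, 0]
    - [0, 0, 0]
    - [0, 0, 0]
    - [0, 0, 0]
    - [0, 0, 0]
  grip: [0.3, 0.3, 0.3, 0.3, 0.3]

```text
time_s: 11.45
tool_pos: [0.5487, -0.0139, 0.0827]
orientation: [3.133, -0.001, 1.686]
force: [16.6, -0.3, -9.3]
opening: 0.0256
gripper_force: 7.9
```

drive_tool:
  linear:
    - [0, 3, 0]
    - [0, 6, 0]
    - [0, 9, 0]
    - [0, 9, 0]
    - [0, 9, -25]
    - [0, 9, -55]
    - [0, 9, -85]
    - [0, 9, -115]
    - [0, 9, -130]
    - [0, 9, -130]
  delta_rot:
    - [0, 0, 0]
    - [0, 0, 0]
    - [0, 0, 0]
    - [0, 0, 0]
    - [0, 0, 0]
    - [0, 0, 0]
    - [0, 0, 0]
    - [0, 0, 0]
    - [0, 0, 0]
    - [0, 0, 0]
  grip: [0.3, 0.3, 0.36, 0.4, 0.4, 0.4, 0.4, 0.4, 0.4, 0.4]

```text
time_s: 12.28
tool_pos: [0.5536, -0.0135, 0.2155]
orientation: [3.137, 0.001, 1.685]
force: [0.3, 0.0, 0.6]
opening: 0.0338
gripper_force: 0.0
```

```bash
python3 - <<'E'
from geo import *
from rig import arm,cams
import cv2
q=np.load("fit.npy");s=arm.state();print(s["tool_pos"])
d=cams.get_image("wrist")
for a in (0,.05,.1): print(a,proj(d,bedT(q,[peg(a),peg(a,.072,0,-.088)])).round(1).tolist())
print("stud",proj(d,bedT(q,[[0,-.0275,.082]])).round(1), "face",proj(d,bedT(q,[[-.06,0,.065],[.06,0,.065]])).round(1))
cv2.imwrite("pics/w2.png",d["color"])
E
```

```text
[ 0.55355579 -0.0134955   0.2155072 ]
0 [[255.9, 191.3], [249.9, 212.3]]
0.05 [[259.8, 190.9], [254.9, 212.2]]
0.1 [[263.7, 190.3], [259.9, 211.8]]
stud [[249.7 215.5]] face [[181.5 179. ]
 [318.5 179.8]]
```

View pics/w2.png

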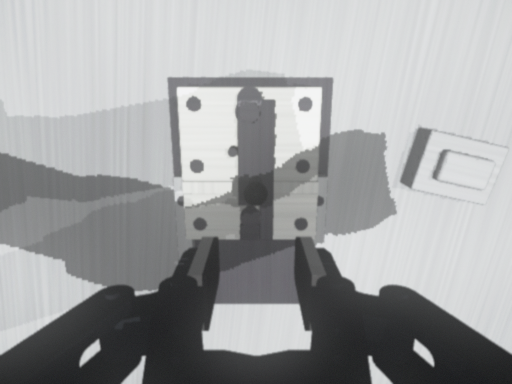

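The wrist view shows the strap square against its stop pin at (233,151). The ball is at (256,192), which matches the zero-angle prediction. The stud at about (250,214) is in the notch, the halves are flush, and the arm is clear.

```bash
python3 -c "
from rig import sign_off
print(sign_off())"
```

```text
the job is handed in; nothing more can be done
None
```

I closed the mould and handed the job in at about 12 s of the 51 s allowed; the camera shows the halves flush, the strap on its stop and the stud in its notch, but the hand-in returned no verdict.

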